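Index the vial carousel on to its next hole

TASK

The vial carousel is locked in its home hole. Draw its spring index pin by the black knob, swing the carousel counter-clockwise as seen from above, and let the pin drop fully home in the next hole, the first one along the index plate, so that the first capped vial comes under the reader head. Do not force the carousel against the pin, do not knock over or shift the things lying around, and let go of the knob when it is locked.

Things in the scene. Friction and masses are not known exactly. Their poses are not given: they have to be found in the camera images.
- base: the carousel's fixed base: a grey and bare-metal disc 280 mm across, its top face 36 mm above the table. Origin on the carousel's vertical axis, at table height; z up. In its frame the home hole lies at 150 degrees counter-clockwise of its x axis, seen from above
- home_hole (a point): mouth of the home hole in the base's face (36 mm up), 115 mm from the axis. It lies in an arc slot of the ring plate, 14 mm wide, whose counter-clockwise end is 3 to 24 degrees past the hole; the slot's floor is the base's face. From the slot's end to the first index hole the plate's face is unbroken
- plate_centre (a point): centre of the steel ring plate (index plate), at its face, 42 mm up. Three round through holes 13 mm wide, 40 degrees apart, on the 115 mm circle. The plate is clamped at another angle each time: the first hole lies anywhere 35 to 55 degrees counter-clockwise of the home hole. That angle is not measured: see it or feel for it
- hub_top (a point): top of the wheel's hub on the axis, 76 mm up. White wheel 170 mm across, 50 to 60 mm up, three capped vials up to 107 mm high near its rim. A reader head, 118 to 154 mm up, stands on a post of the ring plate straight across from the first index hole, clear of the knob's path
- carousel (a joint): turn of the wheel and the pin it carries, rad, 0 at the home hole, growing counter-clockwise seen from above, free up to 1.9. Light friction, about 0.12 N m; the wheel stays where it is left
- index_pin (a joint): lift of the spring pin in m: 0 fully home, 0.010 with its tip on the base's face, 0.016 on the plate's face, 0.022 drawn to its stop. Spring: 6 N down at 0, about 10 N at the stop. Let go, it drops at once if a hole is under it, else rides on the face (little friction) and drops when pushed over a hole. Hole play 1.5 mm either side; the tip is round
- pin_knob (a point): centre of the pin's black upright round knob, 24 mm across, 24 mm high; 91 mm above the table with the pin home, rising with the pin; on a lug of the wheel, 115 mm from the axis. Below it a brass boss 17 mm thick, its top 75 mm up; lug top 62 mm up, 26 mm wide, reaching 18 mm past the knob's centre
- pin_rod: the steel pin under the knob, 10 mm thick; same origin as the knob's centre, the tip 65 mm below it. Turning the wheel hard while the pin is in a hole loads it sideways against the hole's wall: keep that under 25 N
- jar: bystander: glass jar with a blue cap, 60 mm across, 85 mm high, origin under its centre
- tube_rack: bystander: empty blue tube rack 105 x 80 x 50 mm, origin under its centre
- tip_box: bystander: closed box of pipette tips 120 x 85 x 65 mm, origin under its centre
- pipette: bystander: white pipette lying on the table, 250 mm long, 22 mm high, origin near its middle at table height, x along it to its tip
- label_roll: bystander: paper label roll lying flat, 70 mm across, 30 mm high, origin under its centre

How it is judged:
By the outcome, as a careful person would: the job done as asked, in the order asked, and still so for the second after the job is handed in, with the robot touching nothing.
It also fails if it takes over 42 s, if anything falls off the work surface, if the arm or the gripper's body presses on something with over 40 N, if the wrist force passes 120 N, or if a joint passes its speed limit or range.

ROBOT

A 6-joint arm with a two-finger parallel gripper is mounted at the origin on the work surface. World frame = base frame: x ahead of the robot, y to its left, z up, the work surface at z = 0. Lengths are in m, angles in degrees, forces in N, time in s.
With the tool pointing down it reaches from about 0.4 to 0.825 m from the base axis. Payload 7 kg.
Tool frame: the origin (TCP) lies midway between the tips of the shut fingers; the grasp point (between the pads) lies 19 mm behind it; z points along the fingers, y is the line along which they close (so a half turn about z gives the same grasp; the last joint's range is limited). The gripper opens to 88 mm and grips with 3 to 60 N. Pads are 19 mm wide; open, the fingers measure 130 mm over their backs; the gripper's body (78 mm by 193 mm) begins 47 mm behind the grasp point.
Start: joints at [87.726, 20.546, 0.682, 0, -70.136, -16.507], TCP at [0.217, 0.639, 0.227] pointing down, gripper open.
Joint ranges: [-176.03, 176.03], [-82.01, 121.73], [-58.28, 71.71], [-173.87, 95.51], [-174.79, -0.11], [-173.66, 173.66]. Speed limits (degrees/s): [136.94, 136.94, 172.46, 180, 180, 180].

INTERFACE

Orientations are given as [roll, pitch, yaw] about the fixed x, y, z axes, in that order (R = Rz(yaw) Ry(pitch) Rx(roll)).
In Python, from plant import ctrl gives the robot as it stands. The module is installed in compiled form; this text tells all that it offers.
- The arm moves only by the tool send_rows, never from a script. Its argument "plan" is a list that holds one entry, the list of rows, each a list of 6 numbers: the shift along the tool's x, y, z in a scale on which 1.0 is 0.6 m, then the turn, a rotation vector about the tool's x, y, z in normalised numbers (1 is 90 degrees). A call has 1 to 8 rows; each row is the pose to reach, as a shift and turn from the pose commanded when the call began, along the tool's axes at that moment; what a row does not reach only later rows make up. A row lasts 1/12 s, in which the tool goes at most 41.7 mm and 7.16 degrees, less where a joint would pass 70% of its speed; a pose out of reach is approached as far as the arm can. No shift or turn number may pass 1 either way. A call with a gripper value outside its range is refused whole. "fingers" is the opening, from 0 (shut) to 1 (fully open), set as the call begins (left out, the last holds). The fingers move at their own pace and stop on an object; the grip force is fixed at half the most. Time passes only in rows, so rows that repeat a pose let the fingers close. It gives the time, the measured TCP pose, the force, the opening and the grip force at its end, in the units of the state.
- ctrl.get_obs(): the state, without advancing time (a new reading comes with each control period).
- ctrl.snapshot(name): name is "side" or "top"; returns a dict with "img" (400x640x3 uint8, red, green, blue), "K" (3x3 intrinsics, pixels), "pose" (4x4, takes a point from camera to world coordinates). Camera axes: x right, y down, z forward; pixel columns grow to the right and rows downward; lengths in m; the calibration is good to about 2 mm. A picture is of the moment at which its call begins. There is no depth.
- ctrl.close_job(): hands the job in; it is judged then, once.
The state is a dict: "clock": time; "joint_pos": joint angles; "qvel": joint speeds; "tau": joint torques, N m; "tool_pos": TCP position; "orientation": TCP orientation; "force": force on the tool from outside, world axes, zero at the start; "moment": the same for the moment, N m; "opening": finger opening in m; "gripper_force": force on a finger pad.
Only numpy, scipy, OpenCV 4.12 (cv2) and the standard library are available. Lean on these libraries where they do the work, as an engineer would, in place of code of your own. Each camera call takes 0.05 s, during which the arm holds its last target. There are 200 camera calls.

## Working session

There is one attempt and no reset: what is moved stays moved. The work goes in short steps, Python scripts to look and compute and a tool call to move; the robot and the scene stay as the last step left them, time stands still between calls to the robot, and variables do not carry over. Pictures are saved under pics/ and viewed, at most 10 in all, crops included, and the job is handed in when it is done.

Besides the shell and the picture viewer there is one more tool, called after "Request:" as a command line: name --argument value ..., lists and objects as JSON in quotes. send_rows: Moves the arm, as the interface text tells. Its arguments: {"type":"object","properties":{"plan":{"type":"array","items":{"type":"array","items":{"type":"array","items":{"type":"number"}}}},"fingers":{"type":"number"}},"required":["plan"]}

```bash
mkdir -p pics; python3 - <<'E'
from plant import ctrl
import cv2,numpy as np
for n in("top","side"):
    s=ctrl.snapshot(n);cv2.imwrite(f"pics/{n}0.png",s["img"][:,:,::-1]);np.savez(f"{n}0.npz",**s)
    print(n,s["K"].round(1).tolist(),s["pose"].round(3).tolist())
o=ctrl.get_obs();print({k:np.round(v,3).tolist() for k,v in o.items()})
E
```

```text
top [[436.6, 0.0, 319.6], [0.0, 436.6, 201.6], [0.0, 0.0, 1.0]] [[0.001, -0.993, 0.117, 0.409], [-1.0, -0.0, 0.006, 0.056], [-0.006, -0.117, -0.993, 1.247], [0.0, 0.0, 0.0, 1.0]]
side [[477.8, 0.0, 314.5], [0.0, 477.8, 205.5], [0.0, 0.0, 1.0]] [[0.972, -0.172, 0.159, 0.397], [-0.234, -0.712, 0.662, -0.609], [-0.0, -0.681, -0.733, 0.798], [0.0, 0.0, 0.0, 1.0]]
{'clock': 0.1, 'joint_pos': [87.727, 20.586, 0.64, -0.017, -70.136, -16.509], 'qvel': [-0.006, -0.051, 0.241, 0.069, 0.016, 0.073], 'tau': [-0.001, -58.416, 29.375, 7.015, 0.01, -0.0], 'tool_pos': [0.217, 0.639, 0.226], 'orientation': [179.916, -0.008, -18.787], 'force': [0.887, 0.676, -0.018], 'moment': [0.01, -0.012, -0.001], 'gripper_force': 0.0, 'opening': 0.088}
```

View pics/top0.png

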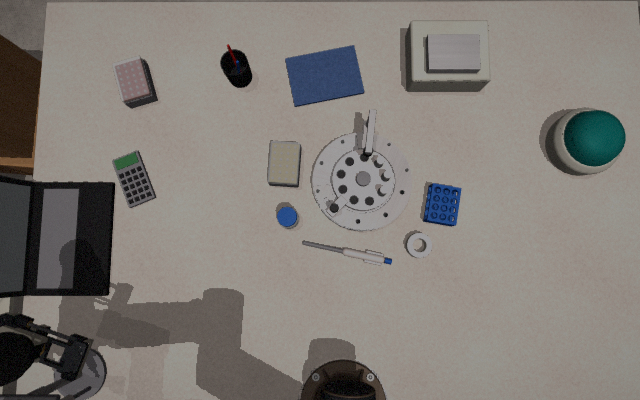

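View pics/side0.png

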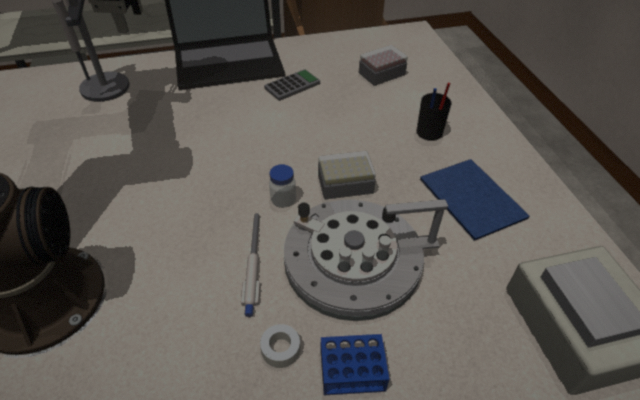

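The top view shows the carousel at about (361,180), with the knob at (334,208), the jar at (287,217) and the pipette below at (347,252). The reader post is at the top, near (368,150). In the side view the knob is at (304,211). I'll zoom in on both.

```bash
python3 - <<'E'
import cv2,numpy as np
a=cv2.imread("pics/top0.png")[120:250,265:465];b=cv2.imread("pics/side0.png")[185:320,270:460]
cv2.imwrite("pics/c1.png",cv2.resize(a,(800,520),interpolation=cv2.INTER_CUBIC))
cv2.imwrite("pics/c2.png",cv2.resize(b,(760,540),interpolation=cv2.INTER_CUBIC))
E
```

```text
(no output)
```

View pics/c1.png

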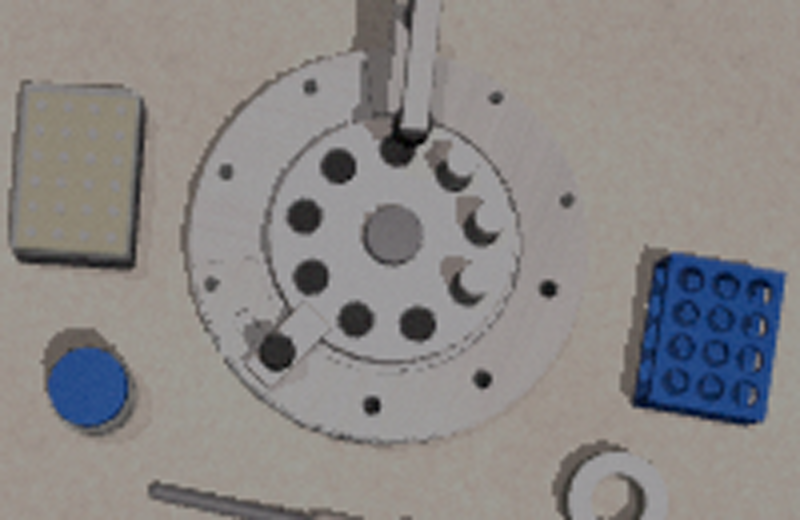

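View pics/c2.png

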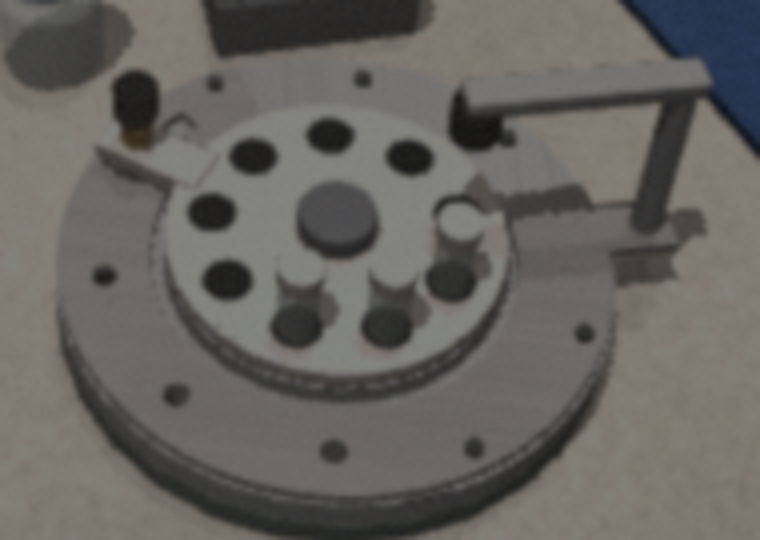

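Crop c1 (4x, offset 265,120) shows the hub at (392,235) and the knob at (276,350). Dark index holes lie at (372,405), (483,379) and (549,289), and the post is at the top, across from the first hole. In c2 (offset 270,185) the knob is at (135,98) and the hub at (338,215), with candidate holes at (104,275), (176,395) and (334,451). Next I'll measure these.

```bash
cat > h.py <<'E'
import numpy as np,cv2
def ray(s,p,z):
    P=s["pose"];d=P[:3,:3]@np.linalg.inv(s["K"])@[p[0],p[1],1];o=P[:3,3]
    return o+d*(z-o[2])/d[2]
def blob(s,p,r,frac=.5):
    g=cv2.cvtColor(s["img"],cv2.COLOR_RGB2GRAY).astype(float)
    x,y=int(round(p[0])),int(round(p[1]));w=g[y-r:y+r+1,x-r:x+r+1]
    m=np.clip(np.median(w)-w-8,0,None);Y,X=np.mgrid[y-r:y+r+1,x-r:x+r+1]
    return (X*m).sum()/m.sum(),(Y*m).sum()/m.sum()
E
python3 - <<'E'
from h import *
T=dict(np.load("top0.npz"));S=dict(np.load("side0.npz"))
t=lambda u,v:(265+u/4,120+v/4); q=lambda u,v:(270+u/4,185+v/4)
ht=ray(T,t(392,235),.076);hs=ray(S,q(338,210),.076);print("hub",ht,hs)
kt=ray(T,t(276,350),.103);ks=ray(S,q(136,80),.103);print("knobtop",kt,ks)
for c,k,n in((ht,kt,'top'),(hs,ks,'side')):
    d=(k-c)[:2];print(n,"knob r,ang",np.linalg.norm(d),np.degrees(np.arctan2(d[1],d[0])))
for s,pts,c in((T,[t(*p) for p in((211,285),(372,405),(483,379),(549,289),(568,200),(496,97),(310,87),(226,172))],ht),
             (S,[q(*p) for p in((104,275),(176,395),(334,451),(475,448),(585,333),(508,137),(362,79),(215,83))],hs)):
    for p in pts:
        b=blob(s,p,4);w=ray(s,b,.042);d=(w-c)[:2]
        print(np.round(b,1),w.round(4),"r %.4f ang %.1f"%(np.linalg.norm(d),np.degrees(np.arctan2(d[1],d[0]))))
for n,u in(("jar",(287,217)),):print(n,ray(T,u,.085))
print("pip",ray(T,(304,242),.015),ray(T,(390,262),.015),"post",ray(T,t(410,130),.154))
E
```

```text
hub [ 0.60870529 -0.05402458  0.076     ] [ 0.609427   -0.05776002  0.076     ]
knobtop [0.52738345 0.02564362 0.103     ] [0.52796438 0.02475805 0.103     ]
top knob r,ang 0.1138431474877167 135.58850489491385
side knob r,ang 0.1159542635124369 134.63122552220682
[316.9 191. ] [0.5799 0.0714 0.042 ] r 0.1287 ang 102.9
[357.6 221. ] [ 0.4964 -0.041   0.042 ] r 0.1131 ang 173.4
[385.2 214.4] [ 0.5145 -0.1176  0.042 ] r 0.1136 ang -146.0
[401.6 191.8] [ 0.5777 -0.1643  0.042 ] r 0.1146 ang -105.7
[406.3 169.7] [ 0.6403 -0.1786  0.042 ] r 0.1285 ang -75.8
[388.5 144.1] [ 0.7136 -0.1302  0.042 ] r 0.1296 ang -36.0
[342.1 141.3] [7.216e-01 6.000e-04 4.200e-02] r 0.1254 ang 25.8
[321.  162.5] [0.6606 0.06   0.042 ] r 0.1253 ang 65.5
[295.6 253.6] [ 0.4946 -0.0437  0.042 ] r 0.1157 ang 173.0
[313.3 283.3] [ 0.5123 -0.1196  0.042 ] r 0.1151 ang -147.5
[353.  297.4] [ 0.5759 -0.1664  0.042 ] r 0.1137 ang -107.2
[388.3 296.9] [ 0.6391 -0.1805  0.042 ] r 0.1263 ang -76.4
[415.7 268.1] [ 0.7121 -0.1319  0.042 ] r 0.1266 ang -35.8
[394.7 218.1] [ 0.7171 -0.0012  0.042 ] r 0.1216 ang 27.7
[360.2 204.4] [0.6582 0.0537 0.042 ] r 0.1217 ang 66.4
[323.3 205.5] [0.5797 0.0692 0.042 ] r 0.1304 ang 103.2
jar [0.50369607 0.15068698 0.085     ]
pip [0.43898896 0.10786652 0.015     ] [ 0.3835885  -0.13266513  0.015     ] post [ 0.66325322 -0.05886404  0.154     ]
```

Both views agree on these values:

| Item | Measured |
|---|---|
| Axis | (0.609, -0.056) |
| Knob radius | 115 mm |
| Knob angle | 135.2° |
| First hole radius | 115 mm |
| First hole angle | 173.3° |

The three holes are 40° apart, as specified. The swing needed is about 38°. I'll write a helper for tool-frame offsets and start the approach.

```bash
cat >> h.py <<'E'
from scipy.spatial.transform import Rotation as Ro
C=np.array([.6093,-.0557])
def rel(o,xyz,yaw):
    R=Ro.from_euler("xyz",o["orientation"],degrees=True);G=Ro.from_euler("xyz",[180,0,yaw],degrees=True)
    return np.r_[R.inv().apply(np.array(xyz)-o["tool_pos"])*100,(R.inv()*G).as_rotvec(degrees=True)].round(2).tolist()
def arc(ang,z): # TCP at knob angle
    a=np.radians(ang);return [*(C+.115*np.array([np.cos(a),np.sin(a)])),z],ang-180
E
python3 -c "
from h import *;from plant import ctrl
print(rel(ctrl.get_obs(),*arc(135.2,.16)))"
```

```text
[49.15, 48.05, 6.65, 0.08, -0.03, 26.01]
```

The manual's scale: shifts go in shares of 0.6 m and turns go in shares of 90 degrees. Converting my numbers, 24 cm / 60 = 0.4, 23.5 cm / 60 = 0.3917, 13 degrees / 90 = 0.1444.

Request:
send_rows --plan '[[[0.4, 0.3917, 0.0167, 0, 0, 0.1444], [0.4, 0.3917, 0.0167, 0, 0, 0.1444], [0.4, 0.3917, 0.0167, 0, 0, 0.1444], [0.4, 0.3917, 0.0167, 0, 0, 0.1444], [0.4, 0.3917, 0.0167, 0, 0, 0.1444], [0.4, 0.3917, 0.0167, 0, 0, 0.1444], [0.4, 0.3917, 0.0167, 0, 0, 0.1444], [0.4, 0.3917, 0.0167, 0, 0, 0.1444]]]' --fingers 1

```text
clock: 0.77
tool_pos: [0.3679, 0.3396, 0.2165]
orientation: [180.0, 0.0, -31.8]
force: [0.6, 0.7, 0.3]
opening: 0.088
gripper_force: 0.0
```

```bash
python3 -c "
from h import *;from plant import ctrl
print(rel(ctrl.get_obs(),*arc(135.2,.16)))"
```

```text
[30.13, 18.31, 5.65, 0.01, 0.0, 13.04]
```

Scaled: 30.1 cm / 60 = 0.5017, 18.3 cm / 60 = 0.305, 13 degrees / 90 = 0.1444.

Request:
send_rows --plan '[[[0.5017, 0.305, 0.0933, 0, 0, 0.1444], [0.5017, 0.305, 0.0933, 0, 0, 0.1444], [0.5017, 0.305, 0.0933, 0, 0, 0.1444], [0.5017, 0.305, 0.0933, 0, 0, 0.1444], [0.5017, 0.305, 0.0933, 0, 0, 0.1444], [0.5017, 0.305, 0.0933, 0, 0, 0.1444], [0.5017, 0.305, 0.0933, 0, 0, 0.1444], [0.5017, 0.305, 0.0933, 0, 0, 0.1444]]]'

```text
clock: 1.43
tool_pos: [0.5171, 0.0462, 0.164]
orientation: [-180.0, 0.0, -44.8]
force: [1.0, 0.5, 0.7]
opening: 0.0877
gripper_force: 0.0
```

Request:
send_rows --plan '[[[0, 0, 0, 0, 0, 0], [0, 0, 0, 0, 0, 0]]]'

```text
clock: 1.6
tool_pos: [0.5167, 0.0457, 0.1632]
orientation: [179.9, 0.0, -45.1]
force: [-0.4, -0.1, -0.6]
opening: 0.0879
gripper_force: 0.0
```

```bash
python3 -c "
from h import *;from plant import ctrl
print(rel(ctrl.get_obs(),*arc(135.2,.076)))"
```

```text
[2.23, 0.64, 8.72, 0.12, 0.05, -0.25]
```

Scaled: 8.7 cm / 60 = 0.145, 7.5 cm / 60 = 0.125.

Request:
send_rows --plan '[[[0.0367, 0.01, 0, 0, 0, 0], [0.0367, 0.01, 0.05, 0, 0, 0], [0.0367, 0.01, 0.0917, 0, 0, 0], [0.0367, 0.01, 0.125, 0, 0, 0], [0.0367, 0.01, 0.145, 0, 0, 0], [0.0367, 0.01, 0.145, 0, 0, 0], [0.0367, 0.01, 0.145, 0, 0, 0]]]'

```text
clock: 2.18
tool_pos: [0.5277, 0.0293, 0.0772]
orientation: [179.9, 0.0, -44.7]
force: [0.1, 0.2, 1.3]
opening: 0.0873
gripper_force: 0.0
```

```bash
python3 - <<'E'
from h import *;from plant import ctrl
o=ctrl.get_obs();print(o["tool_pos"],rel(o,*arc(135.2,.076)))
a=ctrl.snapshot("side")["img"][160:290,240:410,::-1];b=ctrl.snapshot("top")["img"][150:280,270:400,::-1]
cv2.imwrite("pics/d.png",cv2.resize(np.hstack([a,b]),None,fx=2.6,fy=2.6,interpolation=cv2.INTER_CUBIC))
E
```

```text
[0.52772156 0.02926164 0.07723711] [0.27, 0.28, 0.12, 0.06, 0.02, 0.11]
```

View pics/d.png

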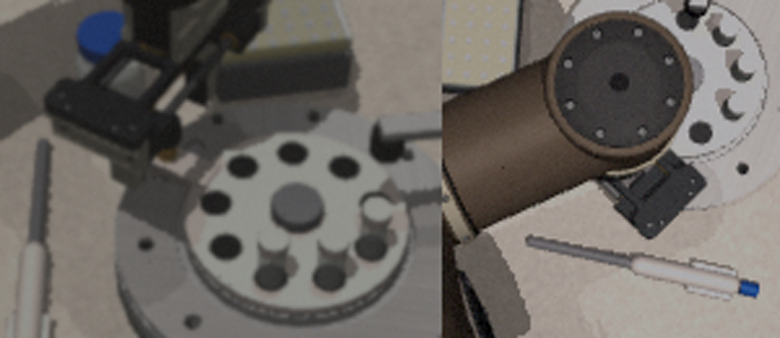

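The side crop shows the knob and boss between the open fingers, with nothing else near them. The remaining offset is about 3 mm. I'll correct it and then close.

Scaled: 0.28 cm / 60 = 0.0047, 0.27 cm / 60 = 0.0045.

Request:
send_rows --plan '[[[0.0045, 0.0047, 0.0017, 0, 0, 0], [0.0045, 0.0047, 0.0017, 0, 0, 0], [0.0045, 0.0047, 0.0017, 0, 0, 0], [0.0045, 0.0047, 0.0017, 0, 0, 0]]]'

```text
clock: 2.62
tool_pos: [0.5283, 0.0245, 0.0768]
orientation: [-180.0, -0.0, -44.8]
force: [0.1, -0.9, -0.2]
opening: 0.0878
gripper_force: 0.0
```

Request:
send_rows --plan '[[[0, 0, 0, 0, 0, 0], [0, 0, 0, 0, 0, 0], [0, 0, 0, 0, 0, 0], [0, 0, 0, 0, 0, 0], [0, 0, 0, 0, 0, 0], [0, 0, 0, 0, 0, 0], [0, 0, 0, 0, 0, 0], [0, 0, 0, 0, 0, 0]]]' --fingers 0.36

```text
clock: 3.28
tool_pos: [0.528, 0.0245, 0.0763]
orientation: [180.0, 0.0, -44.8]
force: [-0.1, 0.9, -0.2]
opening: 0.0396
gripper_force: 0.0
```

Request:
send_rows --plan '[[[0, 0, 0, 0, 0, 0], [0, 0, 0, 0, 0, 0], [0, 0, 0, 0, 0, 0], [0, 0, 0, 0, 0, 0], [0, 0, 0, 0, 0, 0], [0, 0, 0, 0, 0, 0]]]' --fingers 0

```text
clock: 3.78
tool_pos: [0.528, 0.0245, 0.0763]
orientation: [180.0, 0.0, -44.8]
force: [-0.3, 0.3, -0.1]
opening: 0.023
gripper_force: 30.0
```

Scaled: -1.95 cm / 60 = -0.0325, -1.8 cm / 60 = -0.03.

Request:
send_rows --plan '[[[0, 0, -0.005, 0, 0, 0], [0, 0, -0.01, 0, 0, 0], [0, 0, -0.015, 0, 0, 0], [0, 0, -0.02, 0, 0, 0], [0, 0, -0.025, 0, 0, 0], [0, 0, -0.03, 0, 0, 0], [0, 0, -0.0325, 0, 0, 0], [0, 0, -0.0325, 0, 0, 0]]]'

```text
clock: 4.45
tool_pos: [0.5278, 0.0244, 0.096]
orientation: [180.0, 0.0, -44.8]
force: [3.2, -2.3, -10.6]
opening: 0.023
gripper_force: 30.0
```

```bash
python3 - <<'E'
from h import *;from plant import ctrl
o=ctrl.get_obs();print(o["tool_pos"],o["force"],o["opening"])
a=ctrl.snapshot("side")["img"][160:290,240:410,::-1]
cv2.imwrite("pics/e.png",cv2.resize(a,None,fx=4,fy=4,interpolation=cv2.INTER_CUBIC))
for t in(6,12,18,24,30,36,38.2): print(t,rel(o,*arc(135.2+t,o["tool_pos"][2])))
E
```

```text
[0.52784255 0.02438067 0.09599078] [  3.22994472  -2.26594163 -10.60371013] 0.023013340040348135
6 [-0.01, 1.14, 0.0, 0.01, 0.01, -5.99]
12 [0.17, 2.33, 0.0, 0.01, 0.01, -11.99]
18 [0.48, 3.5, 0.0, 0.01, 0.01, -17.99]
24 [0.92, 4.62, 0.0, 0.01, 0.01, -23.99]
30 [1.46, 5.69, 0.0, 0.01, 0.01, -29.99]
36 [2.12, 6.7, 0.0, 0.01, 0.01, -35.99]
38.2 [2.38, 7.05, 0.0, 0.01, 0.01, -38.19]
```

View pics/e.png

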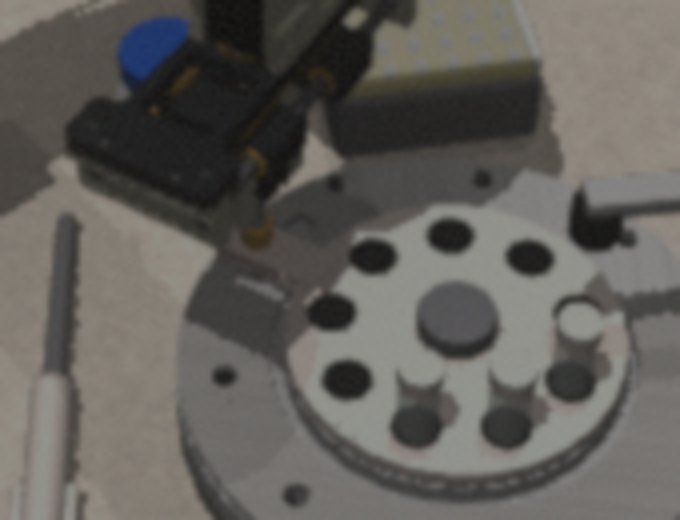

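The knob is drawn 19.7 mm, with 10.6 N of spring pull on the wrist. In the picture the fingers hold the knob above the brass boss at about (258,232), and nothing else is near. Now I'll swing along the arc.

Scaled: 4.65 cm / 60 = 0.0775, 1.01 cm / 60 = 0.0168, -24 degrees / 90 = -0.2667.

Request:
send_rows --plan '[[[0.0003, 0.01, 0, 0, 0, -0.0333], [0.0012, 0.02, 0, 0, 0, -0.0667], [0.0025, 0.0298, 0, 0, 0, -0.1], [0.0043, 0.0397, 0, 0, 0, -0.1333], [0.0067, 0.0493, 0, 0, 0, -0.1667], [0.0097, 0.0588, 0, 0, 0, -0.2], [0.013, 0.0683, 0, 0, 0, -0.2333], [0.0168, 0.0775, 0, 0, 0, -0.2667]]]'

```text
clock: 5.17
tool_pos: [0.5026, -0.0156, 0.0958]
orientation: [-180.0, -0.0, -20.6]
force: [4.3, -1.1, -11.5]
opening: 0.0231
gripper_force: 30.0
```

```bash
python3 - <<'E'
from h import *;from plant import ctrl
o=ctrl.get_obs();d=o["tool_pos"][:2]-C;print(o["tool_pos"],o["force"],np.linalg.norm(d),np.degrees(np.arctan2(d[1],d[0])))
E
```

```text
[ 0.50263423 -0.01555873  0.0958383 ] [  4.25570532  -1.12107498 -11.5045803 ] 0.1139688940028034 159.37729748179132
```

Scaled: 2.67 cm / 60 = 0.0445, 0.33 cm / 60 = 0.0055, -13.5 degrees / 90 = -0.15.

Request:
send_rows --plan '[[[0.0003, 0.01, 0, 0, 0, -0.0333], [0.0012, 0.02, 0, 0, 0, -0.0667], [0.0025, 0.0298, 0, 0, 0, -0.1], [0.0043, 0.0397, 0, 0, 0, -0.1333], [0.0055, 0.0445, 0, 0, 0, -0.15], [0.0055, 0.0445, 0, 0, 0, -0.15], [0.0055, 0.0445, 0, 0, 0, -0.15]]]'

```text
clock: 5.75
tool_pos: [0.4963, -0.0417, 0.0958]
orientation: [-180.0, -0.0, -7.4]
force: [4.2, -1.1, -10.5]
opening: 0.0231
gripper_force: 30.0
```

```bash
python3 - <<'E'
from h import *;from plant import ctrl
o=ctrl.get_obs();d=o["tool_pos"][:2]-C;print(o["tool_pos"],o["force"],np.linalg.norm(d),np.degrees(np.arctan2(d[1],d[0])))
E
```

```text
[ 0.49627095 -0.04167866  0.09584959] [  4.16879392  -1.12356622 -10.4517484 ] 0.11389540531696464 172.92854195724072
```

Now at 172.9°. I'll lower to just below the plate face and feel whether the hole is there.

Scaled: 0.47 cm / 60 = 0.0078, 0.42 cm / 60 = 0.007.

Request:
send_rows --plan '[[[0, 0, 0.0033, 0, 0, 0], [0, 0, 0.0058, 0, 0, 0], [0, 0, 0.007, 0, 0, 0], [0, 0, 0.0078, 0, 0, 0], [0, 0, 0.0078, 0, 0, 0]]]'

```text
clock: 6.17
tool_pos: [0.4963, -0.0416, 0.0911]
orientation: [-180.0, -0.0, -7.3]
force: [3.9, -1.6, -9.7]
opening: 0.0233
gripper_force: 30.0
```

No contact, so the tip is entering the hole. Lowering further.

Scaled: 0.45 cm / 60 = 0.0075, 0.3 cm / 60 = 0.005.

Request:
send_rows --plan '[[[0, 0, 0.0025, 0, 0, 0], [0, 0, 0.005, 0, 0, 0], [0, 0, 0.0075, 0, 0, 0], [0, 0, 0.0075, 0, 0, 0]]]'

```text
clock: 6.5
tool_pos: [0.4963, -0.0416, 0.0865]
orientation: [-180.0, -0.0, -7.3]
force: [3.9, -0.3, -9.1]
opening: 0.0234
gripper_force: 30.0
```

Scaled: 0.9 cm / 60 = 0.015, 0.8 cm / 60 = 0.0133.

Request:
send_rows --plan '[[[0, 0, 0.0033, 0, 0, 0], [0, 0, 0.0067, 0, 0, 0], [0, 0, 0.01, 0, 0, 0], [0, 0, 0.0133, 0, 0, 0], [0, 0, 0.015, 0, 0, 0], [0, 0, 0.015, 0, 0, 0]]]'

```text
clock: 7.0
tool_pos: [0.4963, -0.0417, 0.0775]
orientation: [-180.0, -0.0, -7.3]
force: [4.6, 0.4, -6.5]
opening: 0.0232
gripper_force: 30.0
```

Request:
send_rows --plan '[[[0, 0, 0, 0, 0, 0], [0, 0, 0, 0, 0, 0], [0, 0, 0, 0, 0, 0], [0, 0, 0, 0, 0, 0], [0, 0, 0, 0, 0, 0], [0, 0, 0, 0, 0, 0], [0, 0, 0, 0, 0, 0], [0, 0, 0, 0, 0, 0]]]' --fingers 0.8

```text
clock: 7.67
tool_pos: [0.496, -0.0418, 0.0777]
orientation: [180.0, 0.0, -7.3]
force: [-1.1, 0.4, -0.1]
opening: 0.0682
gripper_force: 0.0
```

Scaled: -18 cm / 60 = -0.3, -16 cm / 60 = -0.2667.

Request:
send_rows --plan '[[[0, 0, -0.0167, 0, 0, 0], [0, 0, -0.05, 0, 0, 0], [0, 0, -0.1, 0, 0, 0], [0, 0, -0.1667, 0, 0, 0], [0, 0, -0.2333, 0, 0, 0], [-0.0667, 0, -0.2667, 0, 0, 0], [-0.1333, 0, -0.3, 0, 0, 0], [-0.1667, 0, -0.3, 0, 0, 0]]]'

```text
clock: 8.33
tool_pos: [0.396, -0.0292, 0.2613]
orientation: [-179.9, -0.3, -7.3]
force: [-0.2, 2.1, 0.9]
opening: 0.0699
gripper_force: 0.0
```

```bash
python3 - <<'E'
from h import *;from plant import ctrl
s=ctrl.snapshot("side");np.savez("side1.npz",**s)
a=s["img"][185:320,220:440,::-1]
cv2.imwrite("pics/f.png",cv2.resize(a,None,fx=3.6,fy=3.6,interpolation=cv2.INTER_CUBIC))
E
```

```text
(no output)
```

View pics/f.png

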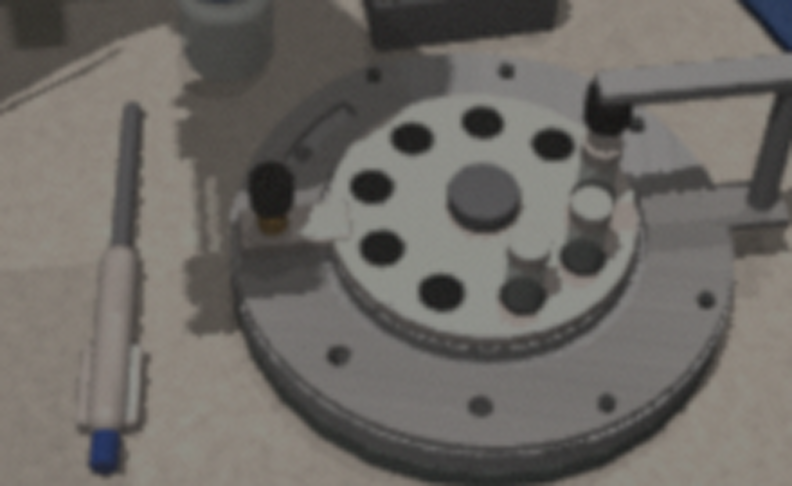

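The knob now stands over the first hole at crop (270,188), the brass boss just below it, and the first capped vial sits under the reader head. I'll check the pin height numerically and that the bystanders haven't moved.

```bash
python3 - <<'E'
from h import *
for n,ang in(("side0",135.3),("side1",173.2)):
    S=dict(np.load(n+".npz"));P=S["pose"]
    p=lambda z:(lambda c:(S["K"]@(c/c[2]))[:2])(P[:3,:3].T@(np.r_[arc(ang,0)[0][:2],z]-P[:3,3]))
    g=cv2.cvtColor(S["img"],cv2.COLOR_RGB2GRAY)
    c=p(.091);x,y=int(c[0]),int(c[1])
    w=(g[y-14:y+18,x-14:x+15]<45).astype(np.uint8);k,l,st,ce=cv2.connectedComponentsWithStats(w)
    i=1+st[1:,4].argmax();print(n,"blob",st[i]+[x-14,y-14,0,0,0],ce[i]+[x-14,y-14],"pred centre lift0",p(.091),"lift10",p(.101))
a,b=[np.load(f"side{i}.npz")["img"].astype(int) for i in(0,1)]
f=lambda im,lo,hi:[np.mean(v).round(1) for v in np.where(((im[...,2]-im[...,0])>40)&(np.arange(640)[None]>=lo)&(np.arange(640)[None]<hi)&(np.arange(400)[:,None]>150))[::-1]]
for r in((230,265),(266,300),(318,400)):print(r,f(a,*r),f(b,*r))
E
```

```text
side0 blob [299 204  10  14 122] [303.42622951 210.2704918 ] pred centre lift0 [303.85357534 208.95770897] lift10 [303.76971902 205.56518965]
side1 blob [289 230  12  16 158] [294.79746835 237.46202532] pred centre lift0 [294.97703715 237.25750006] lift10 [294.81644622 233.90790815]
(230, 265) [np.float64(248.3), np.float64(308.5)] [np.float64(248.2), np.float64(308.5)]
(266, 300) [np.float64(281.0), np.float64(172.4)] [np.float64(nan), np.float64(nan)]
(318, 400) [np.float64(354.0), np.float64(363.6)] [np.float64(354.1), np.float64(363.9)]
  return _methods._mean(a, axis=axis, dtype=dtype,
  ret = ret.dtype.type(ret / rcount)
```

The pin is home: the knob centre in the picture matches zero lift. The pipette and rack haven't moved.

Request:
send_rows --plan '[[[0, 0, 0, 0, 0, 0], [0, 0, 0, 0, 0, 0], [0, 0, 0, 0, 0, 0], [0, 0, 0, 0, 0, 0]]]'

```text
clock: 8.72
tool_pos: [0.3973, -0.0291, 0.2573]
orientation: [180.0, 0.1, -7.3]
force: [-0.4, 0.6, -0.1]
opening: 0.0702
gripper_force: 0.0
```

```bash
python3 -c "
from plant import ctrl;print(ctrl.close_job())"
```

```text
the job is handed in; nothing more can be done
None
```

The carousel is swung about 38° to the first index hole, the side view shows the pin fully home and the first capped vial under the reader head, the knob is released, and the job was handed in at about 8.7 s (no verdict returned).

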